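# Unlock the tool safe with the lever key

## Robot

A 6-joint arm with a two-finger parallel gripper is mounted at the origin on a cart in front of the work surface, level with it; the furniture and walls round the work are solid. World frame = base frame: x ahead of the robot, y to its left, z up, the work surface at z = 0. Lengths are in mm, angles in rad, forces in N, time in s.
With the tool pointing down it reaches from about 350 to 975 mm from the base axis. Payload 7.1 kg.
Tool frame: the origin (TCP) lies midway between the tips of the shut fingers; the grasp point (between the pads) lies 19 mm behind it; z points along the fingers, y is the line along which they close (so a half turn about z gives the same grasp; the last joint's range is limited). The gripper opens to 88 mm and grips with 3 to 60 N. Pads are 20 mm wide; open, the fingers measure 115 mm over their backs; the gripper's body (75 mm by 178 mm) begins 61 mm behind the grasp point.
Start: joints at [-1.322, 0.423, 1.63, -0, 1.089, -0.019], TCP at [165.4, -602.7, 222.675] pointing down, gripper open.
Joint ranges: [-3, 3], [-0.9, 2.11], [0.09, 2.58], [-1.31, 4.45], [0.11, 2.69], [-2.54, 2.54]. Speed limits (rad/s): [2.39, 2.39, 3.01, 3.14, 3.14, 3.14].

## Interface

Orientations are given as a rotation vector (axis times angle).
In Python, from workcell import ctrl gives the robot as it stands.
- The arm moves only by the shell command python3 -m inch 'ROWS' [OPENING]. ROWS is JSON, a list of rows, each an object with "xyz": the shift along the tool's x, y, z in mm, a list of three; "rot": the turn, a rotation vector about the tool's x, y, z in rad, a list of three. In form: [{"xyz": [dx, dy, dz], "rot": [ax, ay, az]}, ...]. A call has 1 to 12 rows; each row is the pose to reach, as a shift and turn from the pose commanded when the call began, along the tool's axes at that moment; what a row does not reach only later rows make up. A row lasts 1/12 s, in which the tool goes at most 41.7 mm and 7.16 degrees, less where a joint would pass 70% of its speed; a pose out of reach is approached as far as the arm can. A call with a gripper value outside its range is refused whole. OPENING is the closure in counts, from 0 (fully open) to 255 (shut), set as the call begins (- or left out, the last holds). The fingers move at their own pace and stop on an object; the grip force is fixed at half the most. Time passes only in rows, so rows that repeat a pose let the fingers close. It gives the time, the measured TCP pose, the force, the opening and the grip force at its end, in the units of the state.
- ctrl.get_obs(): the state, without advancing time (a new reading comes with each control period).
- ctrl.get_image(name): name is "scene" or "top" or "wrist"; returns the picture (420x560x3 uint8, red, green, blue); there is no depth.
- ctrl.camera_model(name): a dict with "fx", "fy", "cx", "cy" (pixels), "position" and "attitude" of the camera in the world. Camera axes: x right, y up, looking along -z (the intrinsics and any distortion apply to the point x, -y, -z); pixel columns grow to the right and rows downward; lengths in mm; the calibration is good to about 2 mm. The wrist camera is an equidistant fisheye: a pixel r from the principal point sees the ray r / f radians off the axis. A picture is of the moment at which its call begins: read the wrist's pose just before it. camera_model takes no time and is no camera call; for the wrist camera it gives the pose at the moment of the call.
- ctrl.close_job(): hands the job in; it is judged then, once.
The state is a dict: "t": time; "qpos": joint angles; "qvel": joint speeds; "joint_torque": joint torques, N m; "ee_pos": TCP position; "orientation": TCP orientation; "ft_force": force on the tool from outside, world axes, zero at the start; "moment": the same for the moment, N m; "width": finger opening in mm; "grasp_force": force on a finger pad.
Only numpy, scipy, OpenCV 4.12 (cv2) and the standard library are available. Lean on these libraries where they do the work, as an engineer would, in place of code of your own. Each camera call takes 0.05 s, during which the arm holds its last target. There are 200 camera calls.

## Task

Unlock the blue tool safe: pick up the orange-handled lever key lying on the bench, push its blade fully home in the slot on the safe's front, then turn it clockwise by its lever, about a quarter turn, until it stops and the sprung lid pops up. Leave the key fully home in the lock, still turned and let go of, with the lid up.

Things in the scene. Friction and masses are not known exactly. Their poses are not given: they have to be found in the camera images.
- key_grip (a point): Centre of the orange square sleeve (58 mm long, 24 x 24 mm) of the loose L-shaped lever key, 0.18 kg, lying flat with its shank axis 12 mm above the bench. Axes: x along the shank towards the blade, y along the lever, z up as it lies. Along x from here: lever's middle at -37 mm, sleeve -29 to +29, steel stop flange (40 wide, 24 high) +29 to +35, then the steel blade to +80.
- key_tip (a point): Tip of the key's blade, on the shank axis, 80 mm beyond key_grip; same axes. The blade is 45 mm long, 24 mm wide (y) and 8 mm thick (z); its last 8 mm are narrowed to 17 x 5 mm.
- key_lever (a point): Point on the key's lever, 68 mm from the shank axis along the key's y, 37 mm behind key_grip; same axes. The lever is a steel bar 16 mm thick (x) and 20 mm high (z) with an orange end cap (18 x 24 mm) from 79 to 95 mm from the shank axis.
- safe: Tool safe, a blue steel box fixed to the bench: 160 deep, 200 wide, 148 mm high with its lid. Origin: centre of its underside. x points to its back, y to the left as seen from its front, z up.
- keyhole (a point): Middle of the slot's mouth, in a round brass lock cylinder with a black-lined slot, 8 mm proud of the safe's front and 104 mm above the bench. Axes: x level, into the lock; y to the left seen from the front; z up. Locked, the slot is level: 27 mm wide (y), 10.5 mm high (z), with a lead-in 35 x 18.5 mm at the mouth that narrows over the first 8 mm.
- keyhole_end (a point): On the lock's axis 45 mm inside the mouth: where the blade's tip is when the key is home, its flange on the cylinder. Fixed to the safe, axes as keyhole. Held as it lay on the bench, the key's lever then points left (+y), 64 mm clear of the cylinder's face. Let go, the key stays in; its lever may droop by about 0.15 rad.
- cylinder (a joint): Angle of the lock cylinder, rad: 0 locked, slot level; grows clockwise seen from the front (lever from left to up), to a stop at 1.4. It stays where it is left; turning takes about 0.15 N m. The key has about 0.12 rad of play in the slot. The hidden bolt lets go of the lid at about 1.1 rad.
- lid_edge (a point): Middle of the front top edge of the safe's lid. Lid shut it is 148 mm above the bench; when the bolt is drawn the lid, hinged along the safe's back top edge, springs up by itself by 0.45 rad, which lifts this point to about 215 mm.

How it is judged (in metres and radians):
On the way, in this order (a step that is already met when the one before it is completed fails the run):
1. the key is fully home in the lock, the cylinder not yet turned (distance between key_tip and keyhole_end below 0.008 m and value of joint cylinder below 0.5 rad), for 0.2 s.
2. the cylinder is turned by the key and the lid springs up (value of joint cylinder above 1.1 rad and height (world z) of lid_edge above 0.19 m and distance between key_tip and keyhole_end below 0.01 m), for 0.2 s.
At the end, for the whole second after the job is handed in: The cylinder stands turned beyond 1.1 rad, the front edge of the lid stands more than 190 mm above the bench, and the key rests in the lock with its tip within 10 mm of the fully home point (all of step 2 and linear speed of key below 0.02 m/s); the robot touches nothing.
It also fails if it takes over 54 s, if anything falls off the work surface, if the arm or the gripper's body presses on something with over 40 N, if the wrist force passes 120 N, or if a joint passes its speed limit or range.

## Working session

There is one attempt and no reset: what is moved stays moved. The work goes in short steps, Python scripts to look and compute and a shell command to move; the robot and the scene stay as the last step left them, time stands still between calls to the robot, and variables do not carry over. Pictures are saved under pics/ and viewed, at most 10 in all, crops included, and the job is handed in when it is done.

```bash
ls; mkdir -p pics
python3 - <<'E'
from workcell import ctrl
import cv2
print(ctrl.get_obs())
for n in("scene","top","wrist"):
    m=ctrl.camera_model(n);print(n,m)
    cv2.imwrite(f"pics/{n}0.png",cv2.cvtColor(ctrl.get_image(n),cv2.COLOR_RGB2BGR))
E
```

```text
pics
{'t': 0.0, 'qpos': array([-1.32202715e+00,  4.23797753e-01,  1.63066828e+00,  2.50664489e-05,
        1.08860736e+00, -1.90037985e-02]), 'qvel': array([ 0.0003588 , -0.00094756,  0.00095403,  0.0008924 ,  0.00103921,
       -0.00055351]), 'joint_torque': array([ 2.07743124e-04, -5.44622684e+01, -2.73663300e+01,  6.42692554e-02,
        2.26763694e-02, -1.10664089e-04]), 'ee_pos': array([ 165.26027346, -602.19051194,  221.93713656]), 'orientation': array([-3.11201933e+00, -4.19146491e-01,  2.31872602e-04]), 'ft_force': array([-0.28214879, -0.39440263, -0.69717453]), 'moment': array([ 0.00767904,  0.01293305, -0.00449145]), 'grasp_force': 0.0, 'width': 88.06308583892886}
scene {'fx': 521.8626860822924, 'fy': 521.8626860822924, 'cx': 275.6624145146111, 'cy': 205.37917039055066, 'position': array([186.58567392, 325.47219451, 748.09758925]), 'attitude': array([ 0.34666221, -0.91832077, -2.27197315])}
top {'fx': 454.0839826199767, 'fy': 454.0839826199767, 'cx': 277.5348358214348, 'cy': 204.74264272269988, 'position': array([ 397.36788358, -112.36709113,  958.47536773]), 'attitude': array([ 0.14440598, -0.16399613, -1.58112468])}
wrist {'fx': 325.19226210127806, 'fy': 325.19226210127806, 'cx': 275.2637703792594, 'cy': 208.97805286099418, 'position': array([ 246.10288393, -579.8100401 ,  383.59476281]), 'attitude': array([-0.26490725,  0.20420218, -1.29113998])}
```

Run:
```python
import cv2,numpy as np
a=cv2.imread("pics/scene0.png");b=cv2.imread("pics/top0.png")
cv2.imwrite("pics/both.png",cv2.resize(np.vstack([a,b]),None,fx=.71,fy=.71))
```

```text
(no output)
```

View pics/top0.png

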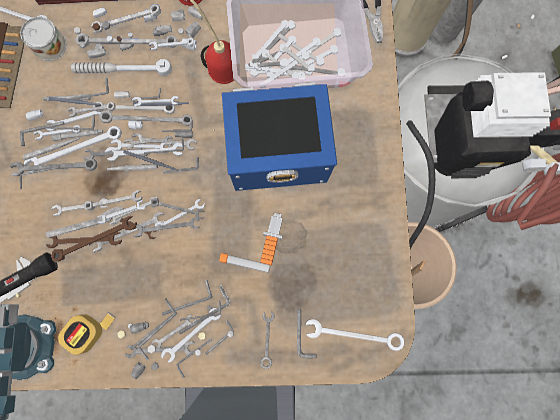

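View pics/scene0.png

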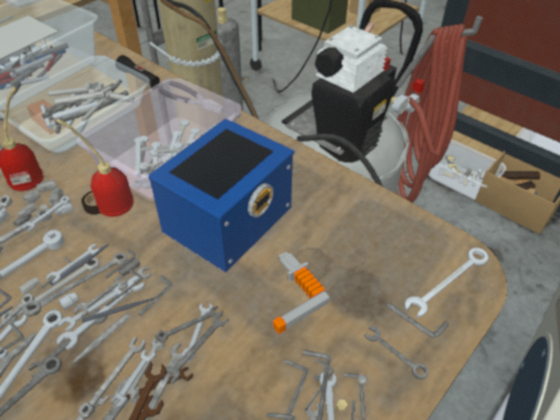

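The top view shows the safe at about (278,140) with its brass lock at (282,177). The key's sleeve is at (269,250), blade tip at (277,214) and lever cap at (223,258). The scene view shows the lock at (262,200), the sleeve at (308,282) and the cap at (280,324).

```bash
cat > h.py <<'E'
from workcell import ctrl
import cv2,numpy as np
from scipy.spatial.transform import Rotation as R
def ray(m,p,fish=False):
    x,y=(p[0]-m["cx"])/m["fx"],(p[1]-m["cy"])/m["fy"]
    if fish:
        r=np.hypot(x,y); s=np.sin(r)/max(r,1e-9); d=np.array([x*s,-y*s,-np.cos(r)])
    else: d=np.array([x,-y,-1.])
    d=R.from_rotvec(m["attitude"]).apply(d)
    return m["position"],d/np.linalg.norm(d)
def plane(m,p,z,fish=False):
    o,d=ray(m,p,fish); return o+d*(z-o[2])/d[2]
def cross(r1,r2):
    A=np.zeros((3,3));b=np.zeros(3);
    for o,d in(r1,r2):
        P=np.eye(3)-np.outer(d,d);A+=P;b+=P@o
    x=np.linalg.solve(A,b); return x,[np.linalg.norm((np.eye(3)-np.outer(d,d))@(x-o)) for o,d in(r1,r2)]
def blobs(im,lo,hi,amin=30):
    h=cv2.cvtColor(im,cv2.COLOR_BGR2HSV);k=cv2.inRange(h,lo,hi)
    n,l,s,c=cv2.connectedComponentsWithStats(k)
    return [(c[i],s[i],l==i) for i in range(1,n) if s[i][4]>amin]
E
python3 - <<'E'
from h import *
M={n:ctrl.camera_model(n) for n in("top","scene")}
I={n:cv2.imread(f"pics/{n}0.png") for n in M}
for n in M:
    print(n)
    for c,s,k in blobs(I[n],(5,170,150),(18,255,255)): print(" orange",c.round(1),s, plane(M[n],c,20).round(1))
    for c,s,k in blobs(I[n],(100,150,60),(125,255,255),1500):
        print(" blue",c.round(1),s)
        q=cv2.approxPolyDP(cv2.convexHull(np.argwhere(k)[:,::-1].astype(np.int32)),4,True)[:,0]
        for p in q: print("  ",p,plane(M[n],p,148).round(1),plane(M[n],p,0).round(1))
    for c,s,k in blobs(I[n],(12,40,90),(30,220,255),40):
        if (n=="top" and abs(c-[282,177]).max()<20)or(n=="scene" and abs(c-[262,200]).max()<25): print(" brass",c.round(1),s)
a=I["top"][160:280,205:345];b=I["scene"][170:350,210:350]
cv2.imwrite("pics/c1.png",np.hstack([cv2.resize(a,(420,360),interpolation=2),cv2.resize(b,(373,480),interpolation=2)[:360]]))
cv2.imwrite("pics/c2.png",cv2.resize(I["scene"][175:225,235:290],None,fx=8,fy=8,interpolation=2))
E
```

```text
top
 blue [278.2 134.9] [ 222   85  115  105 4502]
   [326 181] [ 601.4 -213.8  148. ] [ 638.7 -232.4    0. ]
   [235 189] [588.7 -46.5 148. ] [623.6 -34.5   0. ]
   [228 173] [619.2 -33.6 148. ] [659.7 -19.2   0. ]
   [222  93] [777.4 -21.5 148. ] [846.8  -4.9   0. ]
   [326  85] [ 791.5 -221.   148. ] [ 863.5 -240.9    0. ]
   [336 160] [ 641.4 -234.   148. ] [ 685.9 -256.2    0. ]
 brass [282.4 175.3] [275 174  16   4  41]
scene
 orange [307.9 282.2] [295 267  30  31 496] [ 490.4 -102.6   20. ]
 orange [278.7 324.6] [273 317  12  16 149] [473.6  -8.1  20. ]
 blue [220.7 201.5] [ 150  120  143  151 9484]
   [292 151] [ 636.7 -230.   148. ] [ 747.7 -367.1    0. ]
   [286 209] [ 552.1 -114.7  148. ] [ 642.2 -223.3    0. ]
   [225 270] [539.3  34.3 148. ] [626.2 -37.6   0. ]
   [163 230] [664.5  43.2 148. ] [782.4 -26.4   0. ]
   [150 175] [776.9 -23.  148. ] [ 922.5 -109.     0. ]
   [224 120] [ 792.3 -214.4  148. ] [ 941.7 -347.6    0. ]
 brass [261.8 199.7] [253 187  19  28 208]
```

View pics/c1.png

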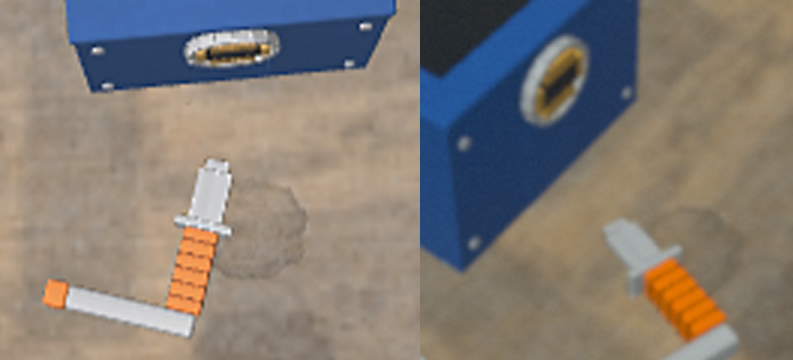

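The crop gives the lock disc at about (282.3,175.7) in the top view and (260.7,200) in the scene view. In the top view the sleeve centre is at (269.3,250.3) and the blade tip at (277,214).

Run:
```python
from h import *
M={n:ctrl.camera_model(n) for n in("top","scene")}
I={n:cv2.imread(f"pics/{n}0.png") for n in M}
x=cross(ray(M["top"],(282.3,175.7)),ray(M["scene"],(260.7,200)));print("lock",x)
for c,s,k in blobs(I["top"],(5,150,150),(20,255,255),10):
  if 200<c[0]<300 and 200<c[1]<280: print(c,s,plane(M["top"],c,20).round(1))
print("tip",plane(M["top"],(277,214),12),"grip",plane(M["top"],(269.3,250.3),20),"cap",plane(M["top"],(223.7,257.7),20))
m=cv2.inRange(cv2.cvtColor(I["top"],cv2.COLOR_BGR2HSV),(3,130,130),(20,255,255)); m[:,300:]=0;m[:,:255]=0;m[:230]=0;m[275:]=0
q=np.argwhere(m)[:,::-1];print(len(q)); print(cv2.minAreaRect(q.astype(np.float32)))
P=np.array([plane(M["top"],p,22)[:2] for p in q]);print(P.mean(0));u=np.linalg.svd(P-P.mean(0))[2][0];print(u,np.arctan2(u[1],u[0]), np.ptp((P-P.mean(0))@u))
```

```text
lock (array([ 624.8263422 , -134.35966018,  104.45158913]), [np.float64(0.7106994238773041), np.float64(0.7106994238774808)])
[268.5732899  249.76221498] [261 236  17  29 307] [ 489.  -105.6   20. ]
[223.15625 257.5625 ] [219 253   9  10  64] [474.5 -12.   20. ]
tip [ 565.20666013 -124.32500603   12.        ] grip [ 487.89801674 -107.04536099   20.        ] cap [474.17709159 -13.07099766  20.        ]
317
((268.558837890625, 249.7647247314453), (11.641709327697754, 27.406526565551758), 14.03624439239502)
[ 488.95441588 -105.60148237]
[-0.96912285  0.24657839] 2.892444621757079 56.59210390084341
```

```bash
cat >> h.py <<'E'
def go(p,yaw,flip=0,roll=0):
    """shift/turn in tool axes to tcp p; roll=turn about the x axis of the yawed frame; tool down, tool y along frame y"""
    o=ctrl.get_obs();T=R.from_rotvec(o["orientation"])
    B=R.from_euler("z",yaw)*R.from_euler("x",roll)*R.from_euler("x",np.pi)*R.from_euler("z",flip*np.pi)
    d=T.inv().apply(np.array(p)-o["ee_pos"]);r=(T.inv()*B).as_rotvec()
    print("xyz",d.round(1),"rot",r.round(3),"deg",np.degrees(np.linalg.norm(r)).round(1),"t",round(o["t"],2),"F",o["ft_force"].round(1),"w",round(o["width"],1),"q",o["qpos"].round(2),"tcp",o["ee_pos"].round(1))
E
python3 - <<'E'
from h import *
print(R.from_rotvec(ctrl.get_obs()["orientation"]).as_matrix().round(2))
go((489.5,-104.5,120),-.249);go((489.5,-104.5,120),-.249,1)
E
```

```text
[[ 0.96  0.26 -0.  ]
 [ 0.26 -0.96  0.  ]
 [ 0.   -0.   -1.  ]]
xyz [ 444.4 -394.2  102.6] rot [-0.001  0.     0.517] deg 29.6 t 0.15 F [-0.6 -0.1 -0.2] w 87.7 q [-1.32  0.42  1.63 -0.    1.09 -0.02] tcp [ 165.3 -602.3  222.1]
xyz [ 444.4 -394.2  102.6] rot [-0.000e+00 -2.000e-03 -2.625e+00] deg 150.4 t 0.15 F [-0.6 -0.1 -0.2] w 87.7 q [-1.32  0.42  1.63 -0.    1.09 -0.02] tcp [ 165.3 -602.3  222.1]
```

```bash
python3 -m inch '[{"xyz":[444.4,-394.2,102.6],"rot":[0,0,0.517]},{"xyz":[444.4,-394.2,102.6],"rot":[0,0,0.517]},{"xyz":[444.4,-394.2,102.6],"rot":[0,0,0.517]},{"xyz":[444.4,-394.2,102.6],"rot":[0,0,0.517]},{"xyz":[444.4,-394.2,102.6],"rot":[0,0,0.517]},{"xyz":[444.4,-394.2,102.6],"rot":[0,0,0.517]},{"xyz":[444.4,-394.2,102.6],"rot":[0,0,0.517]},{"xyz":[444.4,-394.2,102.6],"rot":[0,0,0.517]},{"xyz":[444.4,-394.2,102.6],"rot":[0,0,0.517]},{"xyz":[444.4,-394.2,102.6],"rot":[0,0,0.517]},{"xyz":[444.4,-394.2,102.6],"rot":[0,0,0.517]},{"xyz":[444.4,-394.2,102.6],"rot":[0,0,0.517]}]' 0; python3 -c "
from h import *
go((489.5,-104.5,120),-.249)"
```

```text
t: 1.15
ee_pos: [434.1, -189.5, 137.6]
orientation: [3.117, -0.391, 0.0]
ft_force: [0.5, -0.7, 0.5]
width: 87.8
grasp_force: 0.0
xyz [ 32.7 -96.1  17.6] rot [ 0. -0. -0.] deg 0.0 t 1.15 F [ 0.5 -0.7  0.5] w 87.8 q [-0.44  0.33  2.02 -0.    0.79  1.38] tcp [ 434.1 -189.5  137.6]
```

```bash
python3 -m inch '[{"xyz":[32.7,-96.1,17.6],"rot":[0,0,0]},{"xyz":[32.7,-96.1,17.6],"rot":[0,0,0]},{"xyz":[32.7,-96.1,17.6],"rot":[0,0,0]},{"xyz":[32.7,-96.1,17.6],"rot":[0,0,0]},{"xyz":[32.7,-96.1,17.6],"rot":[0,0,0]}]'
python3 - <<'E'
from h import *
go((489.5,-104.5,4),-.249)
m=ctrl.camera_model("wrist");im=cv2.cvtColor(ctrl.get_image("wrist"),cv2.COLOR_RGB2BGR)
cv2.imwrite("pics/w1.png",im);print(m)
for c,s,k in blobs(im,(4,150,130),(20,255,255),40): print(c,s,plane(m,c,20,1).round(1))
E
```

```text
t: 1.57
ee_pos: [488.7, -105.4, 119.9]
orientation: [3.118, -0.386, -0.002]
ft_force: [-0.9, -0.4, -0.5]
width: 87.9
grasp_force: 0.0
xyz [  0.6  -1.1 115.9] rot [0.    0.001 0.003] deg 0.2 t 1.57 F [-0.9 -0.4 -0.5] w 87.9 q [-0.24  0.4   1.97 -0.    0.77  1.58] tcp [ 488.7 -105.4  119.9]
{'fx': 325.19226210127806, 'fy': 325.19226210127806, 'cx': 275.2637703792594, 'cy': 208.97805286099418, 'position': array([ 570.14283873, -125.92010364,  281.41462823]), 'attitude': array([-0.22118068,  0.28380222, -1.80013666])}
[275.90277778 181.5       ] [262 177  29  10 288] [ 511.2 -111.6   20. ]
[275.51712329 214.24178082] [ 262  188   29   54 1460] [ 483.6 -104.4   20. ]
[177.4601227  244.99386503] [172 239  15  18 163] [476.5 -10.7  20. ]
```

View pics/w1.png

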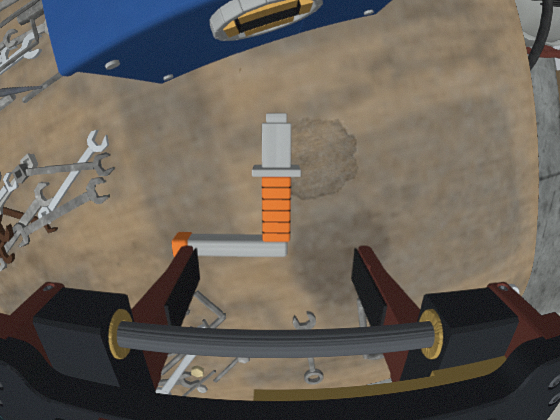

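The wrist view shows the sleeve centre at about (276,210), with the key parallel to the tool axis and lying between the fingers. The lock is at (268,12). The position agrees with the other views to within 1 mm.

```bash
python3 -m inch '[{"xyz":[0,0,40],"rot":[0,0,0]},{"xyz":[0,0,80],"rot":[0,0,0]},{"xyz":[0,0,100],"rot":[0,0,0]},{"xyz":[0,0,110],"rot":[0,0,0]},{"xyz":[0,0,115.5],"rot":[0,0,0]},{"xyz":[0,0,115.5],"rot":[0,0,0]},{"xyz":[0,0,115.5],"rot":[0,0,0]}]'; python3 -m inch '[{"xyz":[0,0,0],"rot":[0,0,0]},{"xyz":[0,0,0],"rot":[0,0,0]},{"xyz":[0,0,0],"rot":[0,0,0]},{"xyz":[0,0,0],"rot":[0,0,0]},{"xyz":[0,0,0],"rot":[0,0,0]},{"xyz":[0,0,0],"rot":[0,0,0]},{"xyz":[0,0,0],"rot":[0,0,0]},{"xyz":[0,0,0],"rot":[0,0,0]},{"xyz":[0,0,0],"rot":[0,0,0]},{"xyz":[0,0,0],"rot":[0,0,0]}]' 255; python3 -c "
from h import *
go((488.7,-105.4,120),-.249)"
```

```text
t: 2.2
ee_pos: [489.3, -107.0, 5.7]
orientation: [3.117, -0.392, 0.002]
ft_force: [0.3, 0.0, 0.3]
width: 87.7
grasp_force: 0.0
t: 3.03
ee_pos: [488.8, -106.3, 4.7]
orientation: [-3.117, 0.39, 0.0]
ft_force: [-0.1, -1.2, 1.4]
width: 25.0
grasp_force: 0.0
xyz [  -0.3   -0.8 -115.3] rot [-0.  0. -0.] deg 0.0 t 3.03 F [-0.1 -1.2  1.4] w 25.0 q [-0.24  0.61  2.    0.    0.52  1.58] tcp [ 488.8 -106.3    4.7]
```

```bash
python3 -m inch '[{"xyz":[0,0,0],"rot":[0,0,0]},{"xyz":[0,0,0],"rot":[0,0,0]},{"xyz":[0,0,0],"rot":[0,0,0]},{"xyz":[0,0,0],"rot":[0,0,0]},{"xyz":[0,0,-10],"rot":[0,0,0]},{"xyz":[0,0,-30],"rot":[0,0,0]},{"xyz":[0,0,-60],"rot":[0,0,0]},{"xyz":[0,0,-80],"rot":[0,0,0]},{"xyz":[0,0,-92],"rot":[0,0,0]},{"xyz":[0,0,-92],"rot":[0,0,0]},{"xyz":[0,0,-92],"rot":[0,0,0]}]'; python3 -c "
from h import *
print(ctrl.get_obs()['grasp_force'])
go((513.9,-143.4,96.5),.083)"
```

```text
t: 3.95
ee_pos: [489.1, -106.4, 97.6]
orientation: [3.117, -0.39, 0.003]
ft_force: [0.3, -0.6, -2.8]
width: 23.9
grasp_force: 30.0
29.999558329582214
xyz [33.2 29.7  1.1] rot [ 0.    -0.002 -0.332] deg 19.0 t 3.95 F [ 0.3 -0.6 -2.8] w 23.9 q [-0.24  0.44  1.98 -0.    0.72  1.58] tcp [ 489.1 -106.4   97.6]
```

```bash
python3 -m inch '[{"xyz":[11,10,0.5],"rot":[0,0,-0.11]},{"xyz":[22,20,1],"rot":[0,0,-0.22]},{"xyz":[33.2,29.7,1.1],"rot":[0,0,-0.332]},{"xyz":[33.2,29.7,1.1],"rot":[0,0,-0.332]},{"xyz":[33.2,29.7,1.1],"rot":[0,0,-0.332]},{"xyz":[33.2,29.7,1.1],"rot":[0,0,-0.332]},{"xyz":[33.2,29.7,1.1],"rot":[0,0,-0.332]}]'
python3 - <<'E'
from h import *
go((513.9,-143.4,96.5),.083)
I={}
for n in ("top","scene","wrist"):
    m=ctrl.camera_model(n);I[n]=cv2.cvtColor(ctrl.get_image(n),cv2.COLOR_RGB2BGR);cv2.imwrite(f"pics/{n}2.png",I[n])
a=cv2.resize(I["wrist"][0:200,130:400],(400,296),interpolation=2)
b=cv2.resize(I["scene"][160:290,200:350],(400,347),interpolation=2)[:296]
c=cv2.resize(I["top"][150:260,200:350],(400,293),interpolation=2)
cv2.imwrite("pics/c3.png",np.vstack([np.hstack([a,b]),np.hstack([c,c*0])]))
E
```

```text
t: 4.53
ee_pos: [512.5, -142.5, 95.0]
orientation: [-3.138, -0.127, 0.003]
ft_force: [0.3, -0.0, -1.2]
width: 24.0
grasp_force: 30.0
xyz [ 1.3  1.  -1.5] rot [-0.001  0.002 -0.002] deg 0.2 t 4.53 F [ 0.3 -0.  -1.2] w 24.0 q [-0.29  0.48  1.91  0.    0.75  1.2 ] tcp [ 512.5 -142.5   95. ]
```

View pics/c3.png

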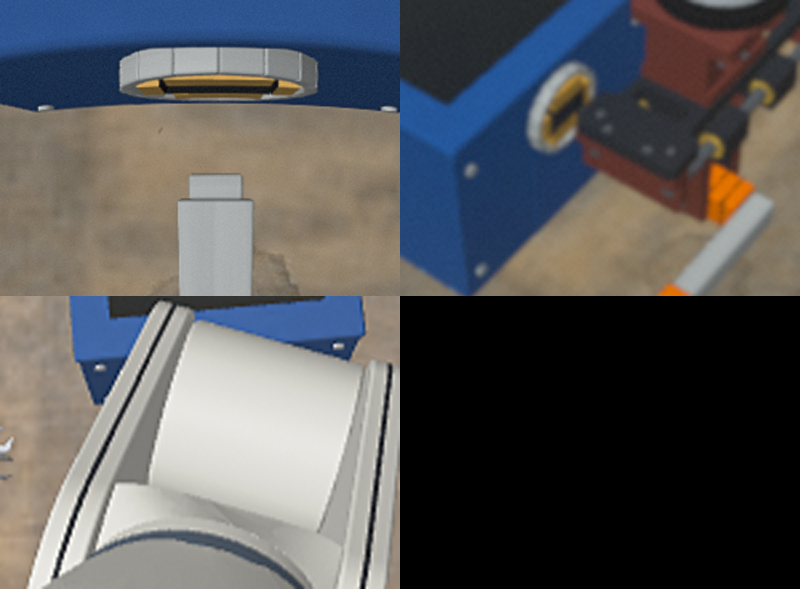

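The wrist crop shows the blade centred at column 215.5 and the slot at 219. That is about 1 mm to the right, which matches the computed +1.0 correction. I'll correct it and advance while checking force.

```bash
python3 -m inch '[{"xyz":[6,1,-1.5],"rot":[0,0,0]},{"xyz":[14,1,-1.5],"rot":[0,0,0]},{"xyz":[22,1,-1.5],"rot":[0,0,0]},{"xyz":[28,1,-1.5],"rot":[0,0,0]},{"xyz":[32,1,-1.5],"rot":[0,0,0]},{"xyz":[36,1,-1.5],"rot":[0,0,0]},{"xyz":[40,1,-1.5],"rot":[0,0,0]},{"xyz":[40,1,-1.5],"rot":[0,0,0]}]'; python3 -c "
from h import *
u=np.array([np.cos(.083),np.sin(.083),0])
go(np.array([623.5,-134.3,96.5])-35*u,.083)"
```

```text
t: 5.35
ee_pos: [554.4, -140.9, 97.2]
orientation: [3.139, 0.13, 0.001]
ft_force: [0.4, -0.4, -1.3]
width: 24.1
grasp_force: 30.0
xyz [34.4 -0.9  0.7] rot [ 0.    -0.001 -0.   ] deg 0.0 t 5.35 F [ 0.4 -0.4 -1.3] w 24.1 q [-0.27  0.52  1.83  0.    0.8   1.22] tcp [ 554.4 -140.9   97.2]
```

```bash
python3 -m inch '[{"xyz":[4,-0.5,0.3],"rot":[0,0,0]},{"xyz":[8,-0.5,0.3],"rot":[0,0,0]},{"xyz":[12,-0.5,0.3],"rot":[0,0,0]},{"xyz":[16,-0.5,0.3],"rot":[0,0,0]},{"xyz":[18,-0.5,0.3],"rot":[0,0,0]},{"xyz":[18,-0.5,0.3],"rot":[0,0,0]}]'; python3 -c "
from h import *
u=np.array([np.cos(.083),np.sin(.083),0])
go(np.array([623.5,-134.3,96.5])-35*u,.083)"
```

```text
t: 5.85
ee_pos: [572.1, -139.0, 96.9]
orientation: [3.139, 0.13, 0.001]
ft_force: [0.1, -0.0, -2.0]
width: 23.7
grasp_force: 30.0
xyz [16.6 -0.4  0.4] rot [ 0. -0. -0.] deg 0.0 t 5.85 F [ 0.1 -0.  -2. ] w 23.7 q [-0.26  0.54  1.79  0.    0.81  1.23] tcp [ 572.1 -139.    96.9]
```

```bash
python3 -m inch '[{"xyz":[4,0,0.2],"rot":[0,0,0]},{"xyz":[8,0,0.2],"rot":[0,0,0]},{"xyz":[11,0,0.2],"rot":[0,0,0]},{"xyz":[14,0,0.2],"rot":[0,0,0]},{"xyz":[16,0,0.2],"rot":[0,0,0]},{"xyz":[16,0,0.2],"rot":[0,0,0]}]'; python3 -m inch '[{"xyz":[1,0,0],"rot":[0,0,0]},{"xyz":[2,0,0],"rot":[0,0,0]},{"xyz":[2,0,0],"rot":[0,0,0]}]'
```

```text
t: 6.35
ee_pos: [584.8, -137.6, 96.1]
orientation: [-3.138, -0.13, 0.01]
ft_force: [-8.6, -1.2, 2.0]
width: 24.0
grasp_force: 30.0
t: 6.6
ee_pos: [585.0, -137.5, 95.8]
orientation: [-3.138, -0.13, 0.015]
ft_force: [-13.1, -4.1, 6.0]
width: 24.4
grasp_force: 30.0
```

Run:
```python
from h import *
I={}
for n in ("scene","wrist"):
    I[n]=cv2.cvtColor(ctrl.get_image(n),cv2.COLOR_RGB2BGR);cv2.imwrite(f"pics/{n}3.png",I[n])
a=cv2.resize(I["wrist"][60:260,170:380],(420,400),interpolation=2)
b=cv2.resize(I["scene"][160:280,220:334],(380,400),interpolation=2)
cv2.imwrite("pics/c4.png",np.hstack([a,b]))
```

```text
(no output)
```

View pics/c4.png

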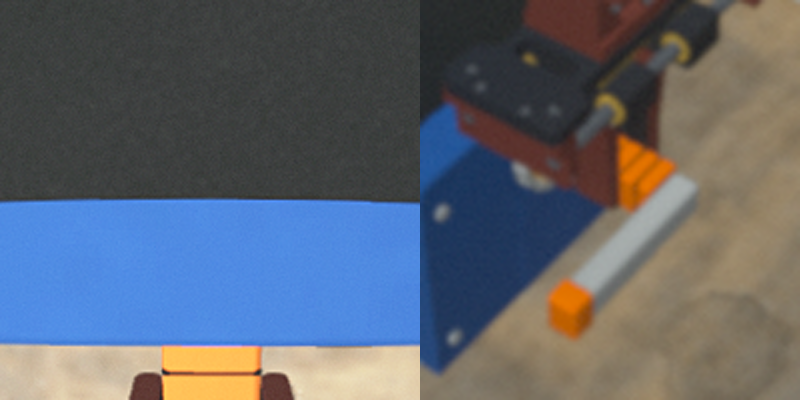

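The wrist crop shows the lid hiding the flange, with the safe's front edge at full-image row 232.5. The scene crop shows the lever pointing left with its cap at about (265,252). I'll check the depth from both.

Run:
```python
from h import *
w=ctrl.camera_model("wrist");s=ctrl.camera_model("scene")
print("front edge",plane(w,(275,232.5),148,1), "groove",plane(w,(275,247),117,1))
im=cv2.imread("pics/scene3.png")
for c,st,k in blobs(im,(4,150,130),(18,255,255),40): print(c,st,plane(s,c,104+8).round(1))
u=np.array([np.cos(.083),np.sin(.083),0]);v=np.array([-u[1],u[0],0])
K=np.array([623.5,-134.3,104]);cap=K-(35+37)*u+87*v
print("cap home",cap, "edge",K+8*u)
T=np.array([585,-137.5,104]);print("cap from tcp",T-37*u+87*v)
```

```text
front edge [ 625.07728897 -133.85446683  148.        ] groove [ 604.84335028 -135.45378136  117.        ]
[285.33054393 211.24686192] [279 201  18  22 239] [ 571.5 -136.4  112. ]
[264.61452514 252.44134078] [258 244  14  18 179] [538.2 -48.  112. ]
cap home [544.53514971 -53.56864042 104.        ] edge [ 631.47245982 -133.63676212  104.        ]
cap from tcp [540.91466141 -53.8669747  104.        ]
```

```bash
python3 -m inch '[{"xyz":[2,0,0],"rot":[0,0,0]},{"xyz":[4,0,0],"rot":[0,0,0]},{"xyz":[5,0,0],"rot":[0,0,0]},{"xyz":[5,0,0],"rot":[0,0,0]}]'; python3 -c "
from h import *
o=ctrl.get_obs();print(o['moment'],R.from_rotvec(o['orientation']).as_matrix().round(3))"
```

```text
t: 7.03
ee_pos: [587.0, -137.3, 95.3]
orientation: [-3.137, -0.131, 0.025]
ft_force: [-22.2, -4.9, 10.6]
width: 23.5
grasp_force: 30.0
[-0.94165664  3.72533562 -0.08677145] [[ 0.996  0.083 -0.016]
 [ 0.083 -0.997  0.001]
 [-0.016 -0.002 -1.   ]]
```

```bash
python3 -m inch '[{"xyz":[-3,0,-0.3],"rot":[0,0,0]},{"xyz":[-6,0,-0.5],"rot":[0,0,0]},{"xyz":[-6,0,-0.5],"rot":[0,0,0]}]'; python3 -m inch '[{"xyz":[0,0,0],"rot":[0,0,0]},{"xyz":[0,0,0],"rot":[0,0,0]},{"xyz":[0,0,0],"rot":[0,0,0]},{"xyz":[0,0,0],"rot":[0,0,0]},{"xyz":[0,0,0],"rot":[0,0,0]},{"xyz":[0,0,0],"rot":[0,0,0]},{"xyz":[0,0,-30],"rot":[0,0,0]},{"xyz":[0,0,-60],"rot":[0,0,0]},{"xyz":[0,0,-90],"rot":[0,0,0]},{"xyz":[0,0,-110],"rot":[0,0,0]},{"xyz":[0,0,-110],"rot":[0,0,0]},{"xyz":[0,0,-110],"rot":[0,0,0]}]' 0;  python3 - <<'E'
from h import *
u=np.array([np.cos(.083),np.sin(.083),0]);v=np.array([-u[1],u[0],0])
I={}
for n in ("scene","wrist","top"):
    I[n]=cv2.cvtColor(ctrl.get_image(n),cv2.COLOR_RGB2BGR);cv2.imwrite(f"pics/{n}4.png",I[n])
    m=ctrl.camera_model(n)
    for c,st,k in blobs(I[n],(4,150,130),(18,255,255),60): print(n,c.round(1),st,plane(m,c,112,n=="wrist").round(1))
a=cv2.resize(I["wrist"][60:360,120:400],(420,450),interpolation=2)
b=cv2.resize(I["scene"][160:295,220:334],(380,450),interpolation=2)
cv2.imwrite("pics/c5.png",np.hstack([a,b]))
go((0,0,0),.083)
E
```

```text
t: 7.28
ee_pos: [586.8, -137.6, 96.7]
orientation: [-3.138, -0.13, 0.005]
ft_force: [-5.2, -2.0, -2.4]
width: 24.1
grasp_force: 30.0
t: 8.28
ee_pos: [589.1, -137.7, 208.3]
orientation: [3.138, 0.13, 0.004]
ft_force: [0.2, 0.5, -0.5]
width: 87.8
grasp_force: 0.0
scene [278.1 211.4] [262 197  35  30 564] [ 580.3 -128.1  112. ]
scene [264.7 256.2] [259 248  13  17 164] [533.1 -42.6 112. ]
wrist [275.  214.2] [ 261  184   29   62 1675] [ 584.4 -137.   112. ]
wrist [180.7 241.6] [173 233  19  24 238] [551.8 -56.2 112. ]
xyz [-573.5 -185.2  207.2] rot [-0.001  0.003 -0.   ] deg 0.2 t 8.43 F [-0.5 -0.8 -0.1] w 87.6 q [-0.25  0.41  1.69  0.    1.04  1.24] tcp [ 587.4 -137.3  205.6]
```

View pics/c5.png

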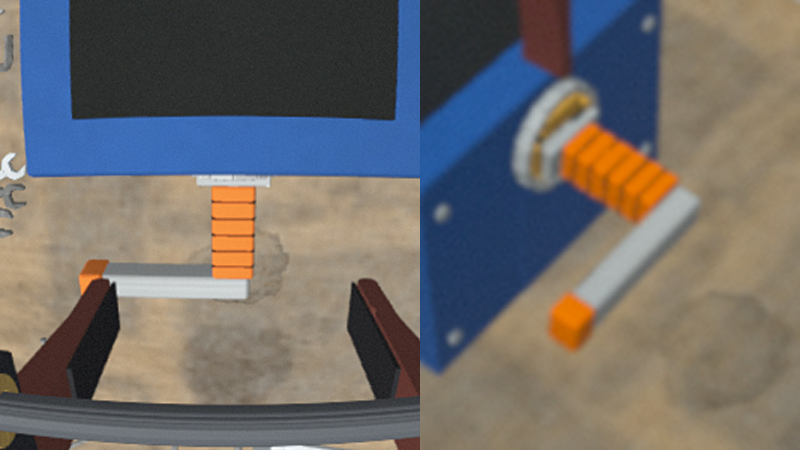

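The key is seated with its flange on the cylinder, and the lever points left with a slight droop. Next I'll grip the lever bar with the fingers closing along the shank and swing it up.

```bash
python3 -c "
from h import *
go((545.5,-82.6,205),.083+np.pi/2)"
```

```text
xyz [-37.2 -57.9   0.7] rot [-3.000e-03  1.000e-03 -1.571e+00] deg 90.0 t 8.43 F [-0.5 -0.8 -0.1] w 87.6 q [-0.25  0.41  1.69  0.    1.04  1.24] tcp [ 587.4 -137.3  205.6]
```

```bash
python3 -m inch '[{"xyz":[-37.2,-57.9,0],"rot":[0,0,-0.12]},{"xyz":[-37.2,-57.9,0],"rot":[0,0,-0.24]},{"xyz":[-37.2,-57.9,0],"rot":[0,0,-0.36]},{"xyz":[-37.2,-57.9,0],"rot":[0,0,-0.48]},{"xyz":[-37.2,-57.9,0],"rot":[0,0,-0.6]},{"xyz":[-37.2,-57.9,0],"rot":[0,0,-0.72]},{"xyz":[-37.2,-57.9,0],"rot":[0,0,-0.84]},{"xyz":[-37.2,-57.9,0],"rot":[0,0,-0.96]},{"xyz":[-37.2,-57.9,0],"rot":[0,0,-1.08]},{"xyz":[-37.2,-57.9,0],"rot":[0,0,-1.2]},{"xyz":[-37.2,-57.9,0],"rot":[0,0,-1.32]},{"xyz":[-37.2,-57.9,0],"rot":[0,0,-1.44]}]' 90 >/dev/null; python3 -m inch '[{"xyz":[0,0,0],"rot":[0,0,-0.12]},{"xyz":[0,0,0],"rot":[0,0,-0.131]},{"xyz":[0,0,0],"rot":[0,0,-0.131]},{"xyz":[0,0,0],"rot":[0,0,-0.131]}]';python3 -c "
from h import *
go((545.5,-82.6,88),.083+np.pi/2)
m=ctrl.camera_model('wrist');im=cv2.cvtColor(ctrl.get_image('wrist'),cv2.COLOR_RGB2BGR);cv2.imwrite('pics/w5.png',im)"
```

```text
t: 9.77
ee_pos: [546.1, -82.9, 206.4]
orientation: [-2.13, -2.307, 0.001]
ft_force: [-0.7, -0.9, 0.3]
width: 56.7
grasp_force: 0.0
xyz [  0.3  -0.4 118.4] rot [-0.001 -0.    -0.003] deg 0.2 t 9.77 F [-0.7 -0.9  0.3] w 56.7 q [-0.17  0.34  1.8  -0.    1.   -0.25] tcp [546.1 -82.9 206.4]
```

View pics/w5.png

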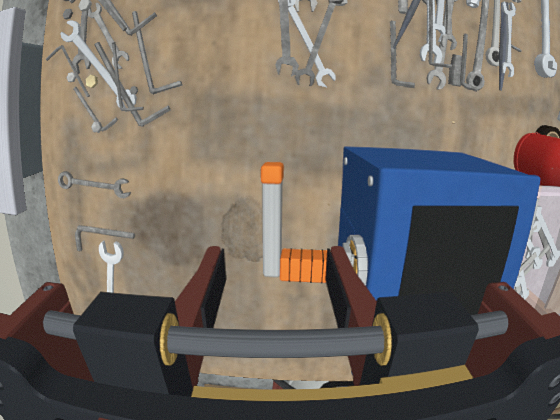

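The wrist view shows the lever bar at column 272, against the tool plane at 275, so it lies about 2 mm towards the robot. I'll shift 1.5 mm, descend and grip.

```bash
python3 -m inch '[{"xyz":[0,-1.7,40],"rot":[0,0,0]},{"xyz":[0,-1.7,75],"rot":[0,0,0]},{"xyz":[0,-1.7,95],"rot":[0,0,0]},{"xyz":[0,-1.7,108],"rot":[0,0,0]},{"xyz":[0,-1.7,118],"rot":[0,0,0]},{"xyz":[0,-1.7,118],"rot":[0,0,0]},{"xyz":[0,-1.7,118],"rot":[0,0,0]}]'; python3 -m inch '[{"xyz":[0,0,0],"rot":[0,0,0]},{"xyz":[0,0,0],"rot":[0,0,0]},{"xyz":[0,0,0],"rot":[0,0,0]},{"xyz":[0,0,0],"rot":[0,0,0]},{"xyz":[0,0,0],"rot":[0,0,0]},{"xyz":[0,0,0],"rot":[0,0,0]},{"xyz":[0,0,0],"rot":[0,0,0]},{"xyz":[0,0,0],"rot":[0,0,0]},{"xyz":[0,0,0],"rot":[0,0,0]},{"xyz":[0,0,0],"rot":[0,0,0]}]' 255;python3 -c "
from h import *
go((545.5,-82.6,88),.083+np.pi/2);print(ctrl.get_obs()['grasp_force'])"
```

```text
t: 10.4
ee_pos: [544.9, -83.1, 89.1]
orientation: [-2.128, -2.311, 0.0]
ft_force: [-0.0, -0.0, 0.3]
width: 57.0
grasp_force: 0.0
t: 11.23
ee_pos: [543.3, -82.8, 88.9]
orientation: [-2.126, -2.309, 0.003]
ft_force: [-5.8, 0.6, 3.9]
width: 16.5
grasp_force: 29.8
xyz [0.  2.2 0.9] rot [-0.003 -0.001 -0.   ] deg 0.2 t 11.23 F [-5.8  0.6  3.9] w 16.5 q [-0.17  0.51  1.88  0.    0.76 -0.26] tcp [543.3 -82.8  88.9]
29.79275815654546
```

```bash
python3 -m inch '[{"xyz":[0.3,-0.5,-5.8],"rot":[0,0,0]},{"xyz":[-0.2,-0.5,-11.6],"rot":[0,0,0]},{"xyz":[-0.9,-0.5,-17.3],"rot":[0,0,0]},{"xyz":[-2.3,-0.5,-23],"rot":[0,0,0]},{"xyz":[-4.3,-0.5,-28.4],"rot":[0,0,0]},{"xyz":[-4.3,-0.5,-28.4],"rot":[0,0,0]}]';python3 -c "
from h import *
go((543.3,-82.8,88.9),.083+np.pi/2);print(ctrl.get_obs()['grasp_force'])"
```

```text
t: 11.73
ee_pos: [543.9, -87.4, 118.2]
orientation: [-2.126, -2.311, 0.001]
ft_force: [-3.6, 2.0, -4.2]
width: 16.2
grasp_force: 29.8
xyz [ 4.6 -0.2 29.3] rot [-0.002 -0.001 -0.   ] deg 0.1 t 11.73 F [-3.6  2.  -4.2] w 16.2 q [-0.18  0.46  1.86  0.    0.82 -0.26] tcp [543.9 -87.4 118.2]
29.806791933151544
```

Forces are small, so I'll continue the arc relative to this pose.

```bash
python3 -m inch '[{"xyz":[-2.5,0,-5.2],"rot":[0,0,0]},{"xyz":[-5.5,0,-10.1],"rot":[0,0,0]},{"xyz":[-9.1,0,-14.8],"rot":[0,0,0]},{"xyz":[-13,0,-19],"rot":[0,0,0]},{"xyz":[-17.4,0,-22.9],"rot":[0,0,0]},{"xyz":[-22.1,0,-26.2],"rot":[0,0,0]},{"xyz":[-27.1,0,-29.1],"rot":[0,0,0]},{"xyz":[-32.4,0,-31.5],"rot":[0,0,0]},{"xyz":[-32.4,0,-31.5],"rot":[0,0,0]}]';python3 -c "
from h import *
go((543.3,-82.8,88.9),.083+np.pi/2);print(ctrl.get_obs()['grasp_force'])"
```

```text
t: 12.48
ee_pos: [547.1, -120.5, 149.8]
orientation: [-2.128, -2.311, 0.0]
ft_force: [-6.0, 2.6, -3.0]
width: 15.3
grasp_force: 29.9
xyz [37.9 -0.7 60.9] rot [-0.    -0.    -0.001] deg 0.0 t 12.48 F [-6.   2.6 -3. ] w 15.3 q [-0.24  0.43  1.83  0.    0.89 -0.32] tcp [ 547.1 -120.5  149.8]
29.861172657692805
```

```bash
python3 -m inch '[{"xyz":[-5.5,0,-1.8],"rot":[0,0,0]},{"xyz":[-11.1,0,-3.1],"rot":[0,0,0]},{"xyz":[-16.9,0,-3.8],"rot":[0,0,0]},{"xyz":[-20,0,-3.9],"rot":[0,0,0]},{"xyz":[-22.7,0,-3.9],"rot":[0,0,0]},{"xyz":[-22.7,0,-3.9],"rot":[0,0,0]},{"xyz":[-22.7,0,-3.9],"rot":[0,0,0]}]';python3 -c "
from h import *
go((543.3,-82.8,88.9),.083+np.pi/2)
for n in('scene','wrist'): cv2.imwrite(f'pics/{n}6.png',cv2.cvtColor(ctrl.get_image(n),cv2.COLOR_RGB2BGR))
a=cv2.imread('pics/scene6.png');b=cv2.imread('pics/wrist6.png');cv2.imwrite('pics/c6.png',np.hstack([cv2.resize(a[80:320,100:360],(430,400)),cv2.resize(b,None,fx=.66,fy=.66)[:400].copy() if 0 else cv2.resize(b,(370,400))]))
"
```

```text
t: 13.07
ee_pos: [548.4, -142.6, 153.9]
orientation: [-2.127, -2.31, 0.001]
ft_force: [-9.8, 3.4, 2.6]
width: 15.3
grasp_force: 29.9
xyz [60.  -0.1 65.1] rot [-0.001 -0.001 -0.   ] deg 0.1 t 13.07 F [-9.8  3.4  2.6] w 15.3 q [-0.28  0.43  1.81  0.    0.91 -0.36] tcp [ 548.4 -142.6  153.9]
```

View pics/c6.png

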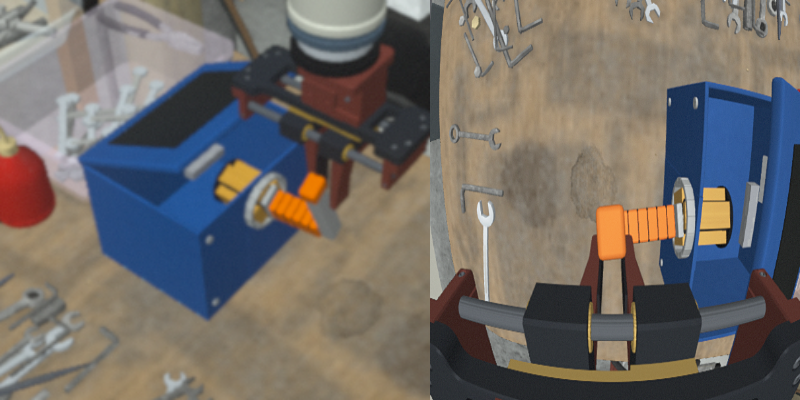

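The lid is up, the lever points up and the flange is on the cylinder. I'll release and retreat straight up, then back.

```bash
python3 -m inch '[{"xyz":[1,-2,0],"rot":[0,0,0]},{"xyz":[1,-2,0],"rot":[0,0,0]},{"xyz":[1,-2,0],"rot":[0,0,0]}]'; python3 -m inch '[{"xyz":[0,0,0],"rot":[0,0,0]},{"xyz":[0,0,0],"rot":[0,0,0]},{"xyz":[0,0,0],"rot":[0,0,0]},{"xyz":[0,0,0],"rot":[0,0,0]},{"xyz":[0,0,0],"rot":[0,0,0]},{"xyz":[0,0,0],"rot":[0,0,0]},{"xyz":[0,0,-20],"rot":[0,0,0]},{"xyz":[0,0,-50],"rot":[0,0,0]},{"xyz":[0,0,-80],"rot":[0,0,0]},{"xyz":[0,0,-110],"rot":[0,0,0]},{"xyz":[0,0,-130],"rot":[0,0,0]},{"xyz":[0,0,-130],"rot":[0,0,0]}]' 100; python3 -m inch '[{"xyz":[0,-40,0],"rot":[0,0,0]},{"xyz":[0,-70,0],"rot":[0,0,0]},{"xyz":[0,-90,0],"rot":[0,0,0]},{"xyz":[0,-90,0],"rot":[0,0,0]},{"xyz":[0,-90,0],"rot":[0,0,0]},{"xyz":[0,-90,0],"rot":[0,0,0]}]';python3 -c "
from h import *
for n in('scene','wrist'): cv2.imwrite(f'pics/{n}7.png',cv2.cvtColor(ctrl.get_image(n),cv2.COLOR_RGB2BGR))
a=cv2.imread('pics/scene7.png');b=cv2.imread('pics/wrist7.png');cv2.imwrite('pics/c7.png',np.hstack([cv2.resize(a[80:320,100:360],(430,400)),cv2.resize(b,(370,400))]))
"
```

```text
t: 13.42
ee_pos: [548.2, -142.1, 154.0]
orientation: [2.126, 2.31, 0.002]
ft_force: [-2.6, 1.8, -0.5]
width: 15.2
grasp_force: 30.1
t: 14.42
ee_pos: [549.8, -142.2, 287.9]
orientation: [2.122, 2.306, 0.006]
ft_force: [1.0, 0.1, 1.1]
width: 53.6
grasp_force: 0.0
t: 14.92
ee_pos: [458.5, -149.1, 282.9]
orientation: [2.127, 2.311, 0.001]
ft_force: [0.3, -0.5, -0.2]
width: 53.6
grasp_force: 0.0
```

View pics/c7.png

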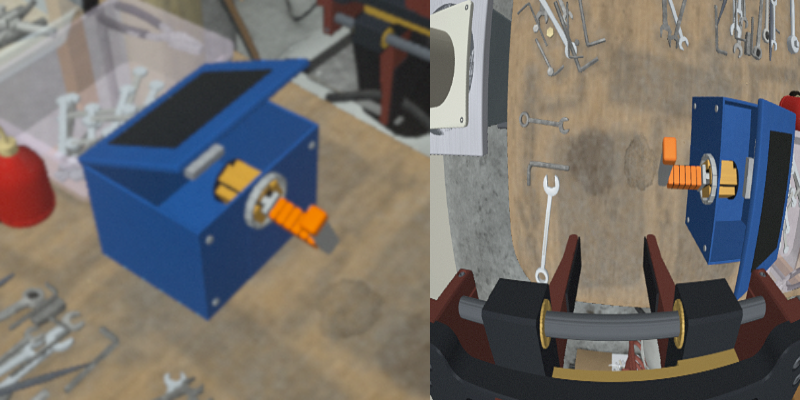

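The lid is up. The lever points up but leans back left somewhat, so I'll measure its angle.

Run:
```python
from h import *
P={}
for n in("scene","wrist"):
    m=ctrl.camera_model(n);im=cv2.imread(f"pics/{n}7.png")
    for c,s,k in blobs(im,(3,150,130),(20,255,255),40):
        print(n,c.round(1),s)
    P[n]=m
im=cv2.imread("pics/wrist7.png");x0=int((669-430)/370*560)
cap_w=((669-430)/370*560,152*420/400); cap_s=(100+316*260/430,80+218*240/400)
x,r=cross(ray(P["scene"],cap_s),ray(P["wrist"],cap_w,1));print(cap_s,cap_w,x,r)
u=np.array([np.cos(.083),np.sin(.083),0]);v=np.array([-u[1],u[0],0]);L=np.array([548,-140.6,104])
d=x-L;print("along u",d@u,"angle",np.arctan2(d[2],d@v),"r",np.hypot(d[2],d@v))
```

```text
scene [241.4 187.3] [231 177  25  23 282]
scene [280.3 211.4] [263 199  35  29 534]
wrist [362.3 157.2] [352 144  21  28 542]
wrist [386.8 184.5] [360 173  51  26 960]
(291.06976744186045, 210.8) (361.7297297297297, 159.6) [ 529.6514674  -100.63927207  170.44942668] [np.float64(0.49509253523529045), np.float64(0.4950925352354238)]
along u -14.97243379641183 angle 1.0142183541004424 r 78.26161867899529
```

```bash
python3 -m inch '[{"xyz":[-40,0,0],"rot":[0,0,0]},{"xyz":[-80,0,0],"rot":[0,0,0]},{"xyz":[-120,0,0],"rot":[0,0,0]},{"xyz":[-160,0,0],"rot":[0,0,0]},{"xyz":[-200,0,0],"rot":[0,0,0]},{"xyz":[-240,0,0],"rot":[0,0,0]},{"xyz":[-240,0,0],"rot":[0,0,0]},{"xyz":[-240,0,0],"rot":[0,0,0]},{"xyz":[-240,0,0],"rot":[0,0,0]}]'
python3 - <<'E'
from h import *
u=np.array([np.cos(.083),np.sin(.083),0]);v=np.array([-u[1],u[0],0]);L=np.array([548,-140.6,104])
def blob(im,box,lo=(3,150,130)):
    x0,y0,x1,y1=box
    for c,s,k in blobs(im[y0:y1,x0:x1],lo,(20,255,255),20): print("   ",(c+[x0,y0]).round(1),s+[x0,y0,0,0,0])
I={}
for n in("scene","top"): 
    I[n]=cv2.cvtColor(ctrl.get_image(n),cv2.COLOR_RGB2BGR);cv2.imwrite(f"pics/{n}8.png",I[n]);print(n);blob(I[n],(200,130,340,300))
print("held");blob(cv2.imread("pics/scene6.png"),(200,130,340,300))
print("locked");blob(cv2.imread("pics/scene4.png"),(200,130,340,300))
m=ctrl.camera_model("scene")
for nm,p in(("held",(100+314*260/430,80+185*.6)),("now",(291,210.8)),("locked",(264.7,256.2))):
    o,d=ray(m,p);x=o+d*((L-o)@u)/(d@u);e=x-L;print(nm,e@v,e[2],np.arctan2(e[2],e@v),np.hypot(e[2],e@v))
E
```

```text
t: 15.77
ee_pos: [477.6, -387.9, 282.0]
orientation: [-2.127, -2.31, -0.0]
ft_force: [-0.3, 0.3, 0.6]
width: 53.6
grasp_force: 0.0
scene
    [241.4 187.3] [231 177  25  23 278]
    [280.4 211.4] [263 199  35  29 532]
top
    [283.9 197.3] [276 182  18  31 416]
    [264.6 217.5] [258 213  15  10 135]
held
    [241.3 187.3] [231 177  25  23 285]
    [281.  201.9] [263 183  34  39 640]
locked
    [263.9 191.8] [259 189  11   8  25]
    [278.1 211.4] [262 197  35  30 564]
    [264.7 256.2] [259 248  13  17 164]
held 25.030863911897963 87.30725757554615 1.2915869269149876 90.82456371234996
now 20.30243066234998 39.391899110288364 1.094907847952661 44.31602877418808
locked 90.48378950616973 -5.55215282147833 -0.06128390884492184 90.65397158619075
```

Run:
```python
from h import *
u=np.array([np.cos(.083),np.sin(.083),0]);v=np.array([-u[1],u[0],0]);K=np.array([621,-134.4,104])
s=ctrl.camera_model("scene");t=ctrl.camera_model("top")
im=cv2.imread("pics/scene8.png")[180:235,255:310];h=cv2.cvtColor(im,cv2.COLOR_BGR2HSV);k=cv2.inRange(h,(3,150,130),(20,255,255))
for i,r in enumerate(k):
    if r.any(): print(180+i,''.join('%2d'%(min(99,h[i,j,2]*100//256)) if r[j] else ' .' for j in range(55)))
for nm,a,b in(("cap",(291,210.8),(264.6,217.5)),("cap+",(294,205),(264.6,217.5)),):
    x,r=cross(ray(s,a),ray(t,b));e=x-K;print(nm,x.round(1),r[0].round(1),"u",(e@u).round(1),"v",(e@v).round(1),"z",e[2].round(1),"ang",np.arctan2(e[2],e@v).round(2))
p=plane(t,(283.9,197.3),116);e=p-K;print("sleeve",p,e@u,e@v)
```

```text
<stdin>:6: RuntimeWarning: overflow encountered in scalar multiply
Traceback (most recent call last):
OverflowError: Python integer 256 out of bounds for uint8
```

Run:
```python
from h import *
u=np.array([np.cos(.083),np.sin(.083),0]);v=np.array([-u[1],u[0],0]);K=np.array([621,-134.4,104])
s=ctrl.camera_model("scene");t=ctrl.camera_model("top")
im=cv2.imread("pics/scene8.png")[195:232,260:302];h=cv2.cvtColor(im,cv2.COLOR_BGR2HSV);k=cv2.inRange(h,(3,150,130),(20,255,255))
for i,r in enumerate(k):
    if r.any(): print(195+i,''.join(str(int(h[i,j,2])*10//256) if r[j] else '.' for j in range(42)))
for nm,a,b in(("cap",(291,210.8),(264.6,217.5)),("cap+",(294,205),(264.6,217.5)),):
    x,r=cross(ray(s,a),ray(t,b));e=x-K;print(nm,x.round(1),r[0].round(1),"u",(e@u).round(1),"v",(e@v).round(1),"z",e[2].round(1),"ang",np.arctan2(e[2],e@v).round(2))
p=plane(t,(283.9,197.3),116);e=p-K;print("sleeve",p,e@u,e@v)
```

```text
199 .........887..............................
200 ........799976............................
201 .......789998776..........................
202 .......8999888887.........................
203 ......799998899986...........66...........
204 .....789998899998766........88876.........
205 .....89998889999888886.....8999887........
206 ....8999888999988899986...8999999887......
207 ...7999888999988899998766789999999987.....
208 ...89998889999888999888888999999999986....
209 ...89988899998889999888899999999999886....
210 ...68878999988899998888999999999999875....
211 ....6668999988999988888999999999998765....
212 ......5789988899998888999999999999865.....
213 .......67888899998888899999999999875......
214 ........5667899988888899999999998765......
215 ...........689998889988899999998865.......
216 ............6888889998788999999875........
217 .............567899998777889998765........
218 ...............578998888778898865.........
219 ................5788888988777765..........
220 ..................6778999876655...........
221 ...................557899876..............
222 .....................67888886.............
223 ......................6667888.............
224 ........................568987............
225 .........................56887............
226 ...........................6665...........
227 ............................555...........
cap [ 530.9 -100.6  170. ] 0.4 u -87.0 v 41.1 z 66.0 ang 1.01
cap+ [ 527.4 -101.4  184.9] 1.5 u -90.5 v 40.7 z 80.9 ang 1.1
sleeve [ 578.75080913 -136.64604358  116.        ] -42.28995470938379 1.2643464504109447
```

Run:
```python
from h import *
f=lambda n:cv2.GaussianBlur(cv2.imread(f"pics/scene{n}.png"),(3,3),0).astype(float)
a,b,c=f(6),f(7),f(8)
for nm,(x0,y0,x1,y1) in dict(barrel=(230,176,250,198),ring=(246,182,262,216),lid=(150,130,225,185)).items():
    print(nm,abs(a-c)[y0:y1,x0:x1].mean().round(1),abs(b-c)[y0:y1,x0:x1].mean().round(1),abs(a-c)[y0:y1,x0:x1].max())
# sleeve front end: leftmost orange per row, held vs now vs locked
for n in(4,6,8):
    k=cv2.inRange(cv2.cvtColor(cv2.imread(f"pics/scene{n}.png"),cv2.COLOR_BGR2HSV),(3,150,130),(20,255,255))
    print(n,[int(np.argmax(k[r,258:])+258) for r in range(198,216,2)])
```

```text
barrel 2.1 2.9 5.0
ring 5.6 3.1 93.0
lid 2.0 2.5 5.0
4 [270, 267, 265, 263, 263, 263, 262, 263, 266]
6 [266, 265, 264, 263, 263, 265, 268, 274, 276]
8 [258, 268, 267, 265, 264, 263, 263, 266, 268]
```

```bash
python3 -c "
from workcell import ctrl
print(ctrl.close_job())"
```

```text
the job is handed in; nothing more can be done
None
```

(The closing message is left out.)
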